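# Pop the thick vacuum battery out of its charging dock and catch it

### The arm

A 7-joint arm with a two-finger parallel gripper is mounted at the origin on the work surface. World frame = base frame: x ahead of the robot, y to its left, z up, the work surface at z = 0. Lengths are in m, angles in rad, forces in N, time in s.
With the tool pointing down it reaches from about 0.4 to 0.85 m from the base axis. Payload 10.4 kg.
Tool frame: the origin (TCP) lies on the centre line of the jaws, within the pads' length; the fingertips stand 17 mm ahead of it and the grasp point (between the pads) lies 2 mm behind it; z points along the fingers, y is the line along which they close (so a half turn about z gives the same grasp; the last joint's range is limited). The gripper opens to 85 mm and grips with 20 to 120 N. Pads are 22 mm wide; open, the fingers measure 114 mm over their backs; the gripper's body (76 mm by 85 mm) begins 54 mm behind the grasp point. The pads swing forward as they close: fully open they stand 13 mm farther back than shut.
Start: joints at [1.098, 0.332, -0.065, 1.46, 0.022, 1.35, -0.088], TCP at [0.272, -0.563, 0.248] pointing down, gripper open.
Joint ranges: [-2.6, 2.6], [-0.5, 2.12], [-1.47, 1.34], [0.16, 2.42], [-1.27, 4.41], [0.06, 2.06], [-2.6, 2.6]. Speed limits (rad/s): [2.22, 2.22, 2.79, 2.79, 3.14, 3.14, 3.14].

### API

Orientations are given as a unit quaternion [x, y, z, w].
In Python, from workcell import sensors, imaging, order, spotter gives the robot as it stands. The module is installed in compiled form; this text tells all that it offers.
- The arm moves only by the shell command python3 -m inch 'ROWS' [FORCE]. ROWS is JSON, a list that holds one entry, the list of rows, each a list of 7 numbers: the shift along the tool's x, y, z in m, then the turn, a rotation vector about the tool's x, y, z in rad, then the closure, from -1 (fully open) to 1 (shut). In form: [[[x, y, z, ax, ay, az, hand], ...]]. A call has 1 to 10 rows; each row is the pose to reach, as a shift and turn from the pose commanded when the call began, along the tool's axes at that moment; what a row does not reach only later rows make up. A row lasts 1/10 s, in which the tool goes at most 50 mm and 8.59 degrees, less where a joint would pass 70% of its speed; a pose out of reach is approached as far as the arm can. A call with a gripper value outside its range is refused whole. The fingers move at their own pace and stop on an object; FORCE is the grip in N (left out, the last holds). Time passes only in rows, so rows that repeat a pose let the fingers close. It gives the time, the measured TCP pose, the force, the opening and the grip force at its end, in the units of the state.
- sensors.get_obs(): the state, without advancing time (a new reading comes with each control period).
- imaging.camera(name): name is "scene" or "side" or "wrist"; returns the picture (384x512x3 uint8, blue, green, red); there is no depth.
- imaging.calibration(name): a dict with "mtx" (3x3 intrinsics, pixels), "D" ([k1, k2, p1, p2, k3] as OpenCV has them; the pictures are not rectified), "R" (3x3) and "t" (3): a world point X has camera coordinates R X + t; the wrist camera has in their place "tool_from_camera" (4x4, takes a point from camera to tool coordinates, whose origin is the TCP and whose axes are the flange's). Camera axes: x right, y down, z forward; pixel columns grow to the right and rows downward; lengths in m; the calibration is good to about 2 mm. A picture is of the moment at which its call begins: read the wrist's pose just before it. calibration takes no time and is no camera call.
- order.hand_in(): hands the job in; it is judged then, once.
Trained networks look in the newest picture that a camera, given by its name, has taken for a name from the list of things; names that differ only in an ending like _2 or _b are one class to them, and where a whole thing is asked for, a point or a joint stands for the part that bears it (a point fixed in the world has none). Each returns a list of dicts, best first, with "conf" (0 to 1); they miss things now and then, are a little off and sometimes report something else, mostly with a low value. They report only what shows in the picture. A call takes as long as a camera call. They do not tell look-alikes from the thing itself.
- spotter.look_for(label, camera): "pixel" ([column, row] in pixels, amid what is visible of it).
The state is a dict: "clock": time; "joint_pos": joint angles; "joint_velocities": joint speeds; "tau": joint torques, N m; "position": TCP position; "ee_rot": TCP orientation; "ft_force": force on the tool from outside, world axes, zero at the start; "torque": the same for the moment, N m; "grip_width": opening from 0.0 (shut) to 1.0 (fully open); "grasp_force": force on a finger pad.
Only numpy, scipy, OpenCV 4.12 (cv2) and the standard library are available. Lean on these libraries where they do the work, as an engineer would, in place of code of your own. Each camera call takes 0.05 s, during which the arm holds its last target. There are 200 camera calls.

### The job

Release the thicker of the two vacuum-cleaner batteries in the sloping charging dock: press down the key beside its bay with one finger and, keeping the key down, stop the battery with the other finger as it springs out, clear of its catch but still wholly on the sloping rails. Do not lift it, and leave the thin battery seated and the other things where they stand. Finish while still holding it like this: one finger keeping the key down, the battery popped out and resting still against the other finger.

Things in the scene. Friction and masses are not known exactly. Their poses are not given: they have to be found in the camera images.
- dock: white wedge-shaped two-bay battery charging dock, fixed: 210 mm long (x), 216 wide (y), up to 112 high at the back. Origin: centre of its underside; z up, y to its left, -x its low open front, roughly towards the robot. Each bay is a sloping lane 68 mm wide, its middle line at y = +37 (left) or -37 mm (right), floor 40 mm up at x = +20, 21 up at x = -68, ending open at x = -102
- rails: frame on the sloping lane floor, between the two lanes: x points up the 12 degree slope, y to the dock's left, z square to the floor. A seated battery reads x = 0, y = +-37 mm, z = 0 here; one come out by 20 mm reads x = -20 mm. The open end is at x = -125 mm, so a battery's front reaches it at a reading of -75 mm. The guides beside the lanes stand 12 mm above the floor
- thick_pack: thick battery, black: 100 mm long (x), 66 wide (y), 46 thick (z), 0.3 to 0.6 kg, seated in the left or right bay. Origin at the centre of its underside, axes as rails. Its front face (-x end) leans forward with the slope: seated, its top front edge stands at x = -38 mm and 75 mm up in the dock's frame. Unlatched and not stopped, it slides down the slick lane and off its end within half a second
- thin_pack: thin battery, black: 100 x 66 mm, 30 mm thick, in the other bay; origin and axes likewise. It stays seated
- key_left_top (a point): middle of the top face of the left bay's release key, 44 mm long (dock x) and 22 mm wide (dock y), outside the lane near its front: in the dock's frame x = -68, y = +91 mm, 48 mm up (54 mm sideways from the bay's middle line). It moves down with the key. The well round the key is 36 mm high
- key_right_top (a point): the same for the right bay's key, at dock x = -68, y = -91 mm, 48 mm up
- key_left (a joint): how far the left key is pressed straight down, m: 0 up, 0.008 at its stop. Its spring gives 1.5 N at the top, 4.5 N at the stop, plus up to 2 N while the battery bears on the catch. The catch, a 5 mm high tongue in the lane's floor at the battery's front, sinks with the key and lets that bay's battery go at about 0.005
- key_right (a joint): the same for the right key and the right bay
- ejector_left (a joint): how far the spring plate behind the left bay's battery has come forward, m: 0 with a battery seated, 0.022 at its end. It pushes the battery down the lane with 6 N at first, 2 N at its end
- ejector_right (a joint): the same for the right bay
- crevice_nozzle: crevice nozzle lying flat: 195 mm long, 34 mm wide and high, grey; origin under its middle, x along it; loose, leave it where it is
- dusting_brush: round dusting-brush head standing up: 60 mm across, 55 mm tall; origin at the centre of its underside; loose, leave it where it is
- dosing_cup: small white dosing cup: 64 mm across the rim, 48 mm tall; origin at the centre of its underside; loose, leave it where it is
- lint_brush: black lint brush lying flat: 200 mm long, 42 mm wide, 20 mm high; origin under its middle, x along it; loose, leave it where it is
- spray_bottle: white spray bottle with a trigger head: 76 mm across, 220 mm tall; origin at the centre of its underside; loose, leave it where it is
Things that resemble listed ones, but are neither listed nor needed, are in the scene too. Leave any yellow look-alike of the thick_pack alone.

How it is judged:
On the way, in this order (a step that is already met when the one before it is completed fails the run):
1. the key beside the thick battery is pressed (((y of thick_pack in the frame of rails above 0 m and value of joint key_left above 0.004 m) or (y of thick_pack in the frame of rails below 0 m and value of joint key_right above 0.004 m))).
2. the popped battery is stopped on the rails by a finger while the key is still down (((y of thick_pack in the frame of rails above 0 m and value of joint key_left above 0.004 m) or (y of thick_pack in the frame of rails below 0 m and value of joint key_right above 0.004 m)) and x of thick_pack in the frame of rails between -0.07 and -0.006 m and z of thick_pack in the frame of rails below 0.008 m and contact force between the fingers and thick_pack above 0.3 N and contact force between the fingers and dock above 0.5 N and linear speed of thick_pack below 0.02 m/s), for 0.2 s.
At the end, for the whole second after the job is handed in: a finger (over 0.5 N) keeps the thick battery's key down by more than 4 mm; that battery is out by 6 to 70 mm (off its catch, still on the rails), within 8 mm of the rails, under 20 mm/s, pressing on a finger with over 0.3 N; the thin battery is seated within 5 mm (all of step 2 and x of thin_pack in the frame of rails above -0.005 m); the arm keeps its last pose, push and grip.
It fails at once if the thick battery slid off: its front came to the open end of the rails (out by more than 70 mm) (x of thick_pack in the frame of rails below -0.07 m).
It fails at once if the thick battery was lifted off the rails (z of thick_pack in the frame of rails above 0.012 m).
It fails at once if the thin battery was let out or lifted (x of thin_pack in the frame of rails below -0.008 m or z of thin_pack in the frame of rails above 0.012 m).
It fails at once if a bystander was moved by more than 20 mm (distance of any of crevice_nozzle, dusting_brush, dosing_cup, lint_brush, spray_bottle from where it was at the start of the episode above 0.02 m).
It also fails if it takes over 32 s, if anything falls off the work surface, if the arm or the gripper's body presses on something with over 40 N, if the wrist force passes 120 N, or if a joint passes its speed limit or range.

## Working session

There is one attempt and no reset: what is moved stays moved. The work goes in short steps, Python scripts to look and compute and a shell command to move; the robot and the scene stay as the last step left them, time stands still between calls to the robot, and variables do not carry over. Pictures are saved under pics/ and viewed, at most 10 in all, crops included, and the job is handed in when it is done.

```bash
mkdir -p pics
cat > h.py <<'E'
import numpy as np,cv2
from workcell import sensors,imaging,order,spotter
from scipy.spatial.transform import Rotation as Rn
def snap(cam,fn=None):
    im=imaging.camera(cam)
    if fn: cv2.imwrite('pics/'+fn,im)
    return im
def cal(c):
    k=imaging.calibration(c); return [np.array(k[n],float) for n in ('mtx','D','R','t')]
def ray(c,px):
    K,D,R,t=cal(c); u=cv2.undistortPoints(np.array([[px]],float),K,D)[0,0]
    return -R.T@t, R.T@np.array([u[0],u[1],1])
def atz(c,px,z):
    o,d=ray(c,px); return o+d*(z-o[2])/d[2]
def proj(c,P):
    K,D,R,t=cal(c); return cv2.projectPoints(np.array(P,float).reshape(-1,3),cv2.Rodrigues(R)[0],t,K,D)[0][:,0]
E
python3 - <<'E'
from h import *
a=snap('scene','a.png'); b=snap('side','b.png')
for c in('scene','side'):
  for n in('dock','thick_pack','thin_pack','key_left_top','key_right_top'):
    print(c,n,[(np.round(d['pixel']).tolist(),round(d['conf'],2)) for d in spotter.look_for(n,c)][:4])
  print(np.round(ray(c,(256,192)),2).tolist())
o=sensors.get_obs();print(o['clock'],o['position'],o['ee_rot'],o['grip_width'])
E
```

```text
scene dock [([215.0, 195.0], 0.57), ([214.0, 117.0], 0.38), ([213.0, 156.0], 0.2)]
scene thick_pack [([204.0, 174.0], 0.92), ([295.0, 181.0], 0.81)]
scene thin_pack [([225.0, 189.0], 0.81), ([214.0, 192.0], 0.24)]
scene key_left_top [([257.0, 182.0], 0.47)]
scene key_right_top [([212.0, 158.0], 0.58), ([400.0, 291.0], 0.18)]
[[1.02, 0.63, 1.04], [-0.38, -0.51, -0.77]]
side dock [([245.0, 185.0], 0.74)]
side thick_pack [([284.0, 216.0], 0.81), ([248.0, 164.0], 0.7)]
side thin_pack [([240.0, 177.0], 0.66)]
side key_left_top []
side key_right_top [([267.0, 165.0], 0.52), ([243.0, 179.0], 0.4)]
[[-0.04, 0.98, 0.83], [0.4, -0.72, -0.56]]
0.6 [ 0.27173686 -0.56287225  0.24836222] [9.74820632e-01 2.22990426e-01 1.79065090e-05 7.48235588e-05] 0.9956321874923473
```

View pics/a.png

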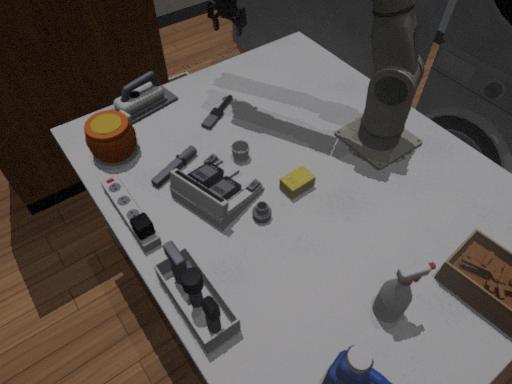

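View pics/b.png

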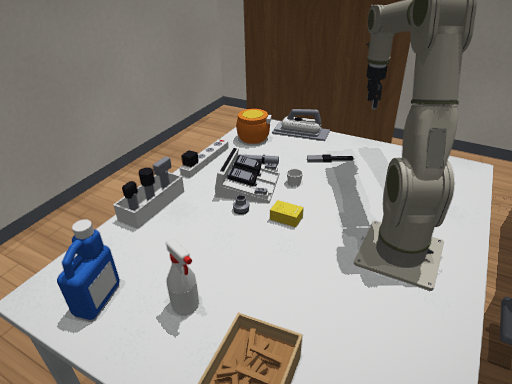

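Scene view: the dock is at about (213,185), with black packs at (204,174) and (225,189) and keys at about (212,158) and (256,184). The yellow look-alike is at (295,181), the cup at (240,150) and the round brush at (262,211). Side view: the dock is at (247,177), with packs at (248,164) and (242,177).

Candidates for thick_pack: black (204,174), black (225,189), yellow (295,181, rejected by colour). A close crop will decide between the two black ones.

Run:
```python
from h import *
a=cv2.imread('pics/a.png')[140:230,160:275]; b=cv2.imread('pics/b.png')[140:220,205:305]
a=cv2.resize(a,(575,450),interpolation=cv2.INTER_CUBIC)
cv2.imwrite('pics/ca.png',a);cv2.imwrite('pics/cb.png',cv2.resize(b,(750,600),interpolation=cv2.INTER_CUBIC))
for n,c,p,z in [('pR','scene',(204,174),.09),('pL','scene',(225,189),.08),('kR','scene',(212,158),.048),('kL','scene',(257,182),.048),('kR','side',(267,165),.048),('cup','scene',(240,150),.03),('db','scene',(262,211),.03)]: print(n,c,atz(c,p,z).round(3))
```

```text
pR scene [ 0.642 -0.149  0.09 ]
pL scene [ 0.619 -0.068  0.08 ]
kR scene [ 0.566 -0.228  0.048]
kL scene [ 0.508 -0.055  0.048]
kR side [ 0.578 -0.22   0.048]
cup scene [ 0.459 -0.22   0.03 ]
db scene [0.555 0.036 0.03 ]
```

View pics/ca.png

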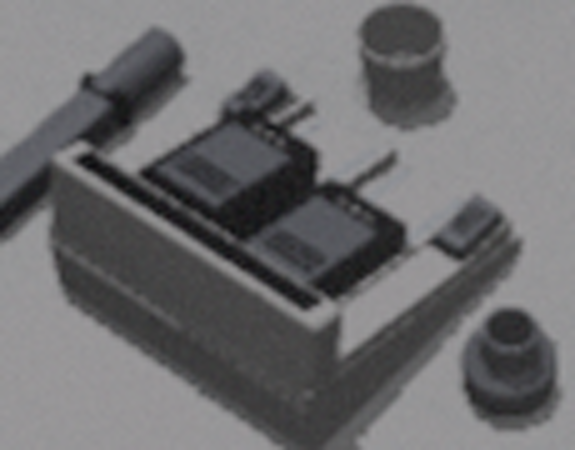

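View pics/cb.png

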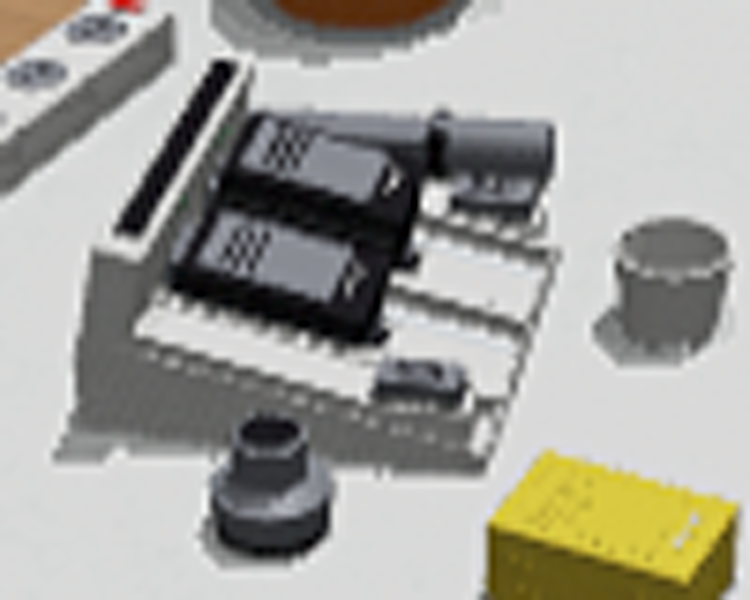

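The crops show that the right bay's pack stands clearly taller than the left one: its side face shows above the left pack's top. So thick_pack is the black one at scene (204,174), and its key is key_right at (212,158). The cup sits in front of the right bay. Next I'll fit the dock pose.

```bash
cat >> h.py <<'E'
def W(p,P):
    c,s=np.cos(p[2]),np.sin(p[2]); P=np.array(P,float).reshape(-1,3)
    return P@np.array([[c,s,0],[-s,c,0],[0,0,1]])+[p[0],p[1],0]
E
python3 - <<'E'
from h import *
from scipy.optimize import least_squares
S=[((105,108,112),(227,202)),((105,-108,112),(173,170)),((-68,91,48),(254,184.4)),((-68,-91,48),(211.6,158)),((-105,108,0),(263.6,188.5))]
B=[((105,108,112),(218,172.5)),((-68,91,48),(261.7,190)),((-68,-91,48),(271,165)),((-105,108,0),(270.3,202.7)),((105,108,0),(215,199.5)),]
def f(p): return np.concatenate([(proj(c,W(p,np.array([q[0] for q in L])/1000))-[q[1] for q in L]).ravel() for c,L in(('scene',S),('side',B))])
r=least_squares(f,[.62,-.12,-.3],loss='soft_l1');p=r.x;print(p,f(p).reshape(-1,2).round(1).tolist())
c12,s12=np.cos(.2094),np.sin(.2094)
# rails origin in dock: seated pack centre; top front edge at (-38,75) for thick
m=np.array([-50,46]); off=np.array([-38,75])-np.array([m[0]*c12-m[1]*s12,m[0]*s12+m[1]*c12]);print('rails o',off)
for n,h in(('thick',46),('thin',30)):
  for y in(-37,37):
    q=[(off[0]+x*c12-h*s12,y+dy,off[1]+x*s12+h*c12) for x,dy in((-50,33),(-50,-33),(50,-33),(50,33))]
    print(n,y,proj('scene',W(p,np.array(q)/1000)).round(0).tolist(),proj('side',W(p,np.array(q)/1000)).round(0).tolist())
print('keyR',W(p,[-.068,-.091,.048]),'packfront top',W(p,[-.038,-.037,.075]))
E
```

```text
[ 0.60419822 -0.12206782  0.29077341] [[-3.3, 5.9], [-4.5, 3.3], [1.8, -1.5], [0.7, -0.2], [3.1, -0.5], [-3.7, -0.2], [0.4, -0.7], [-0.2, -0.2], [0.8, 0.9], [1.6, -1.9]]
rails o [20.46995075 40.39848472]
thick -37 [[226.0, 169.0], [210.0, 160.0], [189.0, 174.0], [205.0, 184.0]] [[259.0, 169.0], [262.0, 161.0], [239.0, 154.0], [234.0, 162.0]]
thick 37 [[245.0, 180.0], [228.0, 170.0], [207.0, 185.0], [224.0, 195.0]] [[255.0, 179.0], [259.0, 170.0], [234.0, 163.0], [229.0, 172.0]]
thin -37 [[226.0, 173.0], [210.0, 164.0], [189.0, 178.0], [205.0, 188.0]] [[258.0, 173.0], [262.0, 164.0], [238.0, 158.0], [234.0, 166.0]]
thin 37 [[244.0, 184.0], [228.0, 174.0], [207.0, 189.0], [224.0, 199.0]] [[254.0, 183.0], [258.0, 174.0], [233.0, 167.0], [229.0, 175.0]]
keyR [[ 0.56514178 -0.228743    0.048     ]] packfront top [[ 0.57840102 -0.168409    0.075     ]]
```

```bash
python3 -m inch '[[[0.045,-0.02,0,0,0,0.02,0.05],[0.09,-0.04,0,0,0,0.04,0.05],[0.13,-0.06,0,0,0,0.06,0.05],[0.17,-0.08,0,0,0,0.08,0.05],[0.21,-0.1,0,0,0,0.1,0.05],[0.25,-0.12,0,0,0,0.12,0.05],[0.29,-0.14,0,0,0,0.14,0.05],[0.33,-0.16,0,0,0,0.159,0.05],[0.37,-0.18,0,0,0,0.159,0.05],[0.39,-0.199,0,0,0,0.159,0.05]]]' 20
python3 -m inch '[[[0,0,0,0,0,0,0.05],[0,0,0,0,0,0,0.05]]]'
python3 - <<'E'
from h import *
o=sensors.get_obs();print(o['clock'],o['position'],o['ee_rot'],o['grip_width'],o['ft_force'])
snap('wrist','w1.png')
for n in('key_right_top','thick_pack','thin_pack'): print(n,[(np.round(d['pixel']).tolist(),round(d['conf'],2)) for d in spotter.look_for(n,'wrist')][:4])
print(imaging.calibration('wrist'))
E
```

```text
clock: 1.6
position: [0.5386, -0.2105, 0.2483]
ee_rot: [0.989, 0.147, 0.001, -0.0]
ft_force: [0.1, -0.0, -0.3]
grip_width: 0.474
grasp_force: 0.0
clock: 1.8
position: [0.5365, -0.2139, 0.2484]
ee_rot: [0.989, 0.145, -0.0, 0.0]
ft_force: [-0.6, 0.1, 0.3]
grip_width: 0.475
grasp_force: 0.0
1.8 [ 0.53652182 -0.21391153  0.24836565] [ 9.89367870e-01  1.45434442e-01 -2.63866722e-05  1.98503446e-04] 0.47512564346028235 [-0.57010677  0.08679948  0.26533325]
key_right_top [([282.0, 145.0], 0.81)]
thick_pack [([233.0, 54.0], 0.66), ([62.0, 226.0], 0.62)]
thin_pack [([158.0, 56.0], 0.94)]
{'mtx': array([[296.85400627,   0.        , 257.90350386],
       [  0.        , 296.85400627, 187.01959209],
       [  0.        ,   0.        ,   1.        ]]), 'D': array([-0.03288626,  0.        ,  0.        ,  0.        ,  0.        ]), 'tool_from_camera': array([[ 2.00293076e-04, -9.62742854e-01, -2.70418483e-01,
         6.85565526e-02],
       [ 9.99999974e-01,  1.62859465e-04,  1.60866536e-04,
        -4.87189412e-04],
       [-1.10832898e-04, -2.70418509e-01,  9.62742862e-01,
        -1.24316582e-01],
       [ 0.00000000e+00,  0.00000000e+00,  0.00000000e+00,
         1.00000000e+00]])}
```

View pics/w1.png

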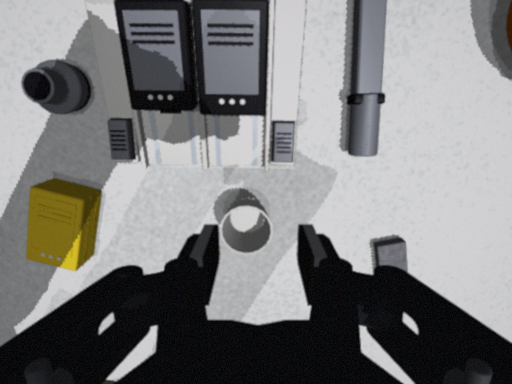

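The wrist view shows the right bay pack (233,50) wider, so nearer and taller, than the left one (158,50). The right key is at (283,141) and the left key at (121,139), with the cup in front of the bays at (245,225).

```bash
cat >> h.py <<'E'
def wpt(px,z,o=None):
    o=o or sensors.get_obs(); k=imaging.calibration('wrist'); T=k['tool_from_camera']; R=Rn.from_quat(o['ee_rot']).as_matrix()
    u=cv2.undistortPoints(np.array([[px]],float),k['mtx'],k['D'])[0,0]
    c=R@T[:3,3]+o['position']; d=R@(T[:3,:3]@[u[0],u[1],1]); return c+d*(z-c[2])/d[2]
E
python3 - <<'E'
from h import *
a=wpt((283.5,142),.048);b=wpt((121,139),.048);print('kR',a,'kL',b,np.linalg.norm(a-b))
d=b-a;print('yaw',np.arctan2(-d[0],d[1]))
for q in((200,112),(266,114)):print(wpt(q,.075))
print('cup',wpt((246,229),.048))
E
```

```text
kR [ 0.57083941 -0.23391613  0.048     ] kL [ 0.52369797 -0.06246768  0.048     ] 0.17781137718653264
yaw 0.2683289046033359
[ 0.57806652 -0.14371484  0.075     ]
[ 0.59449009 -0.20599605  0.075     ]
cup [ 0.46050248 -0.22286716  0.048     ]
```

```bash
python3 -m inch '[[[0.031,0,0.04,0,0,0.027,0.05],[0.031,0,0.08,0,0,0.027,0.05],[0.031,0,0.12,0,0,0.027,0.05],[0.031,0,0.15,0,0,0.027,0.05],[0.031,0,0.16,0,0,0.027,0.05],[0.031,0,0.16,0,0,0.027,0.05],[0.031,0,0.16,0,0,0.027,0.05]]]'
python3 - <<'E'
from h import *
o=sensors.get_obs();print(o['clock'],o['position'],o['ee_rot'],o['grip_width'],o['ft_force'])
snap('wrist','w2.png');i=snap('side','s2.png')[120:240,190:340]
cv2.imwrite('pics/s2c.png',cv2.resize(i,(750,600),interpolation=cv2.INTER_CUBIC))
E
```

```text
clock: 2.7
position: [0.567, -0.2059, 0.0901]
ee_rot: [0.991, 0.131, 0.001, 0.001]
ft_force: [0.0, -0.6, 0.5]
grip_width: 0.472
grasp_force: 0.0
2.7 [ 0.566985   -0.20587347  0.09005208] [9.91359440e-01 1.31168521e-01 9.87915777e-04 5.51908090e-04] 0.47224833802929866 [ 0.03530011 -0.57934854  0.51815366]
```

View pics/w2.png

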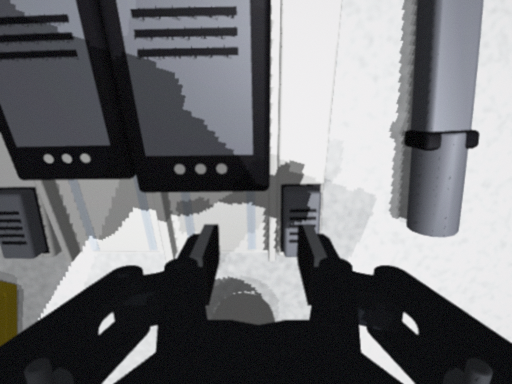

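View pics/s2c.png

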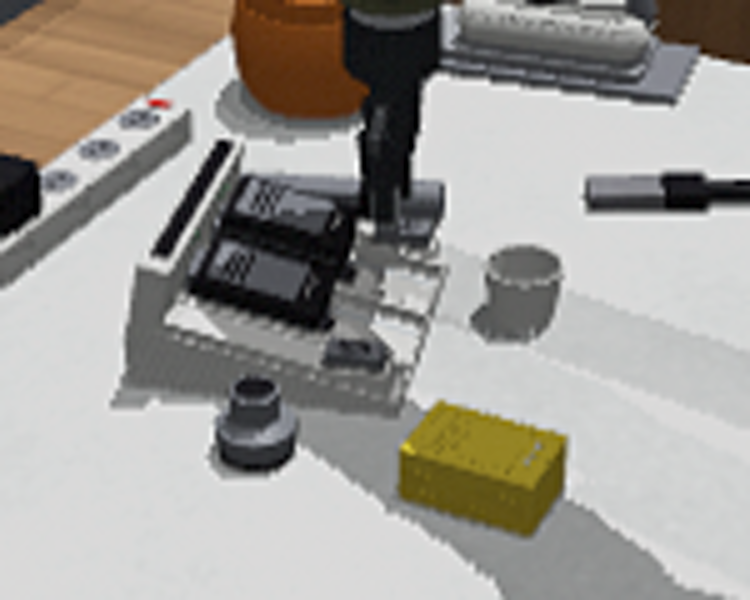

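Run:
```python
from h import *
o=sensors.get_obs();R=Rn.from_quat(o['ee_rot']).as_matrix()
k=imaging.calibration('wrist');T=k['tool_from_camera'];Ti=np.linalg.inv(T)
tl=lambda P:(R.T@(P-o['position'])*1000).round(1)
print('key back L/R',tl(wpt((283,186),.048,o)),tl(wpt((320,185),.048,o)))
print('pack front',tl(wpt((140,190),.075,o)),tl(wpt((268,188),.075,o)))
for z in(.004,.01,.017):
  for y in(.02,.034):
   for x in (.011,-.011):
    print(z,y,x,cv2.projectPoints(np.array([[x,y,z]]),cv2.Rodrigues(Ti[:3,:3])[0],Ti[:3,3],k['mtx'],k['D'])[0].ravel().round(0))
```

```text
key back L/R [22.3 14.2 42.5] [22.9 35.8 42.6]
pack front [ 27.8 -58.6  15.4] [28.8  4.5 15.5]
0.004 0.02 0.011 [302. 231.]
0.004 0.02 -0.011 [300. 272.]
0.004 0.034 0.011 [331. 231.]
0.004 0.034 -0.011 [328. 272.]
0.01 0.02 0.011 [300. 226.]
0.01 0.02 -0.011 [298. 266.]
0.01 0.034 0.011 [328. 226.]
0.01 0.034 -0.011 [325. 266.]
0.017 0.02 0.011 [298. 221.]
0.017 0.02 -0.011 [296. 259.]
0.017 0.034 0.011 [325. 221.]
0.017 0.034 -0.011 [323. 259.]
```

```bash
python3 -m inch '[[[0.003,0,0.01,0,0,0,0.05],[0.003,0,0.02,0,0,0,0.05],[0.003,0,0.025,0,0,0,0.05],[0.003,0,0.025,0,0,0,0.05]]]'
python3 -m inch '[[[0,0,0.003,0,0,0,0.05],[0,0,0.003,0,0,0,0.05]]]'
python3 -m inch '[[[0,0,0.003,0,0,0,0.05],[0,0,0.003,0,0,0,0.05]]]'
```

```text
clock: 3.2
position: [0.5684, -0.2042, 0.0621]
ee_rot: [0.991, 0.132, -0.001, -0.0]
ft_force: [0.4, 0.0, -0.3]
grip_width: 0.472
grasp_force: 0.0
clock: 3.4
position: [0.5691, -0.2044, 0.0602]
ee_rot: [0.991, 0.132, 0.0, 0.0]
ft_force: [0.1, 0.6, 0.6]
grip_width: 0.471
grasp_force: 0.0
clock: 3.6
position: [0.5686, -0.2048, 0.0572]
ee_rot: [0.991, 0.131, -0.0, 0.0]
ft_force: [-1.9, -0.5, 3.0]
grip_width: 0.471
grasp_force: 3.6
```

```bash
python3 -m inch '[[[0,0,0.002,0,0,0,0.05],[0,0,0.002,0,0,0,0.05]]]'
python3 -m inch '[[[0,0,0.003,0,0,0,0.05],[0,0,0.003,0,0,0,0.05]]]'
python3 - <<'E'
from h import *
o=sensors.get_obs();print(o['position'],o['ft_force'],o['torque'],o['grasp_force'])
snap('wrist','w3.png')
E
```

```text
clock: 3.8
position: [0.5687, -0.2048, 0.0556]
ee_rot: [0.991, 0.131, -0.0, 0.0]
ft_force: [-4.5, -0.2, 5.5]
grip_width: 0.477
grasp_force: 5.1
clock: 4.0
position: [0.5695, -0.2051, 0.055]
ee_rot: [0.991, 0.131, 0.0, 0.001]
ft_force: [-10.9, 1.0, 23.6]
grip_width: 0.478
grasp_force: 14.6
[ 0.56951108 -0.20505795  0.05500147] [-10.94538641   1.02536222  23.56859311] [-0.1609202   2.37705192 -0.03453831] 14.618713818490505
```

View pics/w3.png

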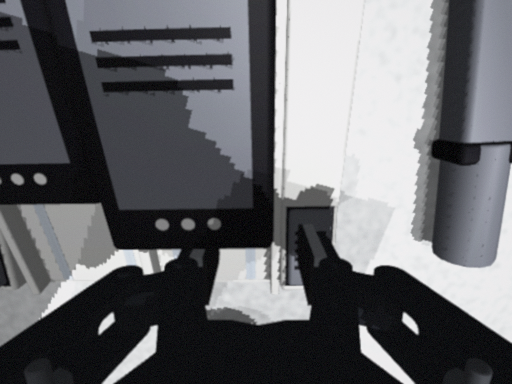

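The thick pack has popped forward: its front edge is now at row 247, resting against the left finger at (205,255), and the thin pack hasn't moved (front at row 203). The key is at its stop and pressed harder than needed, so I'll ease off slightly and measure.

```bash
python3 -m inch '[[[0,0,-0.002,0,0,0,0.05],[0,0,-0.002,0,0,0,0.05],[0,0,-0.002,0,0,0,0.05]]]'
python3 - <<'E'
from h import *
o=sensors.get_obs();R=Rn.from_quat(o['ee_rot']).as_matrix()
im=snap('wrist','w4.png')
print(im[225:262,150].mean(1).round(),im[195:215,20].mean(1).round())
tl=lambda P:(R.T@(P-o['position'])*1000).round(1)
for r in (244,247,250):
  for z in(.070,.073): print(r,z,tl(wpt((150,r),z,o)))
print('thin front',tl(wpt((60,203),.06,o)))
print('thick expected seated x', tl(np.array([.585,-.176,.075])))
E
```

```text
clock: 4.35
position: [0.5693, -0.205, 0.0554]
ee_rot: [0.991, 0.131, 0.0, 0.001]
ft_force: [-5.7, -0.4, 10.7]
grip_width: 0.474
grasp_force: 7.1
[ 15.  13.  17.  12.  16.  18.  15.   9.   5.  14.  13.  13.  17.   8.
  13.  15.  14.  11.   8.  15.  16.   2.  13.  54. 103. 119. 124. 132.
 136. 143. 144. 154. 180. 200. 207. 220. 226.] [ 15.  16.  20.   9.   9.  18.  15.  18.  61. 102. 117. 115. 117. 111.
 104.  89.  83.  79.  80.  76.]
244 0.07 [ 13.6 -44.5 -14.6]
244 0.073 [ 15.1 -43.3 -17.6]
247 0.07 [ 12.2 -44.6 -14.6]
247 0.073 [ 13.8 -43.4 -17.6]
250 0.07 [ 10.9 -44.8 -14.6]
250 0.073 [ 12.4 -43.6 -17.6]
thin front [ 27.8 -85.9  -4.7]
thick expected seated x [ 22.7 -23.8 -19.6]
```

```bash
python3 -m inch '[[[0,0,0,0,0,0,0.05],[0,0,0,0,0,0,0.05],[0,0,0,0,0,0,0.05]]]'; python3 -c "
from workcell import order;print(order.hand_in())"
```

```text
clock: 4.7
position: [0.5693, -0.205, 0.0554]
ee_rot: [0.991, 0.131, 0.0, 0.001]
ft_force: [-5.8, -0.7, 11.3]
grip_width: 0.478
grasp_force: 7.1
the job is handed in; nothing more can be done
None
```

I handed the job in with one finger holding the right key down at its stop and the thick battery, out by about 13 mm, resting still against the other finger; the thin battery and nearby things looked undisturbed, and no verdict came back.

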